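# Sort used engine parts into the stall's sample trays

## Task

Sort the five loose parts on the stall into the three wooden trays: each tray has a sample of its kind on its ledge, so both gears go into the open bay of the gear tray, both pistons into that of the piston tray and the connecting rod into that of the rod tray. Set every part flat on the floor of its bay, the same way up as it lies now (gears hub up, pistons crown up) and not on top of another part or the rim, and let go. Leave the oil can and the wrench where they are.

Things in the scene. Friction and masses are not known exactly. Their poses are not given: they have to be found in the camera images.
- gear_large: Loose steel spur gear lying flat, hub up: toothed disc 64 mm across and 16 mm thick, on top of it a plain round hub 30 mm across, up to 36 mm above the underside. Origin: centre of the underside; z up along the axis. A sound grip: the hub, closed from above with the fingertips just over the disc. Mass 0.15 to 0.6 kg.
- gear_small: Loose steel spur gear lying flat, hub up: toothed disc 46 mm across and 16 mm thick, on top of it a plain round hub 24 mm across, up to 36 mm above the underside. Origin: centre of the underside; z up along the axis. A sound grip: the hub, closed from above with the fingertips just over the disc. Mass 0.15 to 0.6 kg.
- piston_large: Loose aluminium engine piston standing crown up: plain cylinder 56 mm across, 50 mm tall, three dark rings near the top. Origin: centre of the underside; z up along the axis. Mass 0.1 to 0.45 kg.
- piston_small: Loose aluminium engine piston standing crown up: plain cylinder 46 mm across, 42 mm tall, three dark rings near the top. Origin: centre of the underside; z up along the axis. Mass 0.1 to 0.45 kg.
- rod: Loose steel connecting rod lying flat, 122 mm long in x, 20 thick. Big-end ring 48 mm across (60 over its bosses, in y) centred at x = -46 mm, small-end ring 28 mm across at x = +38; between them a straight shank to grip, 14 mm wide in y, from x = -22 to +24, z = 2 to 18 mm. Origin: middle of the shank, at underside level; z up. 0.25 to 0.5 kg.
- tray_gears: Fixed wooden tray, 176 by 212 mm: an open bay and, along its +x side, a solid pale ledge with one fixed sample gear, top at z = 56 mm. Origin: under the bay's centre, at table level. Bay inside 100 (x) by 200 (y) mm, floor at z = 6, rim at z = 26, walls 6 mm thick. Ledge (not part of the bay) from x = 50 to 120, top at z = 22. x points to the ledge, y along the bay, z up.
- tray_pistons: Fixed wooden tray, 176 by 212 mm: an open bay and, along its +x side, a solid pale ledge with one fixed sample piston, top at z = 64 mm. Origin: under the bay's centre, at table level. Bay inside 100 (x) by 200 (y) mm, floor at z = 6, rim at z = 26, walls 6 mm thick. Ledge (not part of the bay) from x = 50 to 120, top at z = 22. x points to the ledge, y along the bay, z up.
- tray_rods: Fixed wooden tray, 176 by 212 mm: an open bay and, along its +x side, a solid pale ledge with one fixed sample connecting rod, top at z = 42 mm. Origin: under the bay's centre, at table level. Bay inside 100 (x) by 200 (y) mm, floor at z = 6, rim at z = 26, walls 6 mm thick. Ledge (not part of the bay) from x = 50 to 120, top at z = 22. x points to the ledge, y along the bay, z up.
- oil_can: Bystander: upright oil can, 64 mm across, 110 mm tall. Origin: centre of the underside. Leave it alone.
- wrench: Bystander: steel wrench lying on the table, 180 mm long along its x. Leave it alone.
Not all that is in view belongs to the job. What is shaped like the gear_small but blue or pink is not meant. Leave any pink look-alike of the rod alone.

How it is judged:
By the outcome, as a careful person would: the job done as asked, in the order asked, and still so for the second after the job is handed in, with the robot touching nothing.
It also fails if it takes over 131 s, if anything falls off the work surface, if the arm or the gripper's body presses on something with over 40 N, if the wrist force passes 120 N, or if a joint passes its speed limit or range.

## Robot

A 6-joint arm with a two-finger parallel gripper is mounted at the origin on the work surface. World frame = base frame: x ahead of the robot, y to its left, z up, the work surface at z = 0. Lengths are in m, angles in rad, forces in N, time in s.
With the tool pointing down it reaches from about 0.35 to 0.85 m from the base axis. Payload 8.1 kg.
Tool frame: the origin (TCP) lies midway between the tips of the shut fingers; the grasp point (between the pads) lies bot.grip_depth behind it (bot.grip_depth is the distance from the TCP to the grasp point, in m); z points along the fingers, y is the line along which they close (so a half turn about z gives the same grasp; the last joint's range is limited). The gripper opens to 93 mm and grips with 3 to 60 N. Pads are 15 mm wide; open, the fingers measure 128 mm over their backs; the gripper's body (75 mm by 188 mm) begins 65 mm behind the grasp point.
Start: joints at [-1.345, 0.13, 1.488, -0, 1.523, -0.085], TCP at [0.184, -0.571, 0.219] pointing down, gripper open.
Joint ranges: [-2.96, 2.96], [-0.89, 2.26], [0.02, 2.5], [-1.34, 4.48], [0, 2.73], [-2.66, 2.66]. Speed limits (rad/s): [2.39, 2.39, 2.79, 3.14, 3.14, 3.14].

## Interface

Orientations are given as [roll, pitch, yaw] about the fixed x, y, z axes, in that order (R = Rz(yaw) Ry(pitch) Rx(roll)).
In Python, from plant import bot, cams gives the robot as it stands.
- The arm moves only by the shell command python3 -m creep 'ROWS'. ROWS is JSON, a list of rows, each a list of 7 numbers: the opening, from 0 (shut) to 1 (fully open), then the shift along the tool's x, y, z normalised to -1 to 1, where 1 is 400 mm, then the turn, a rotation vector about the tool's x, y, z normalised to -1 to 1, where 1 is 45 degrees. In form: [[claw, x, y, z, rx, ry, rz], ...]. A call has exactly 8 rows; each row is the pose to reach, as a shift and turn from the pose commanded when the call began, along the tool's axes at that moment; what a row does not reach only later rows make up. A row lasts 1/8 s, in which the tool goes at most 62.5 mm and 10.7 degrees, less where a joint would pass 70% of its speed; a pose out of reach is approached as far as the arm can. A call with a number of a shift or a turn outside -1 to 1 is refused whole. A call with a gripper value outside its range is refused whole. The fingers move at their own pace and stop on an object; the grip force is fixed at half the most. Time passes only in rows, so rows that repeat a pose let the fingers close, or fill a call up. It gives the time, the measured TCP pose, the force, the opening and the grip force at its end, in the units of the state.
- bot.get_obs(): the state, without advancing time (a new reading comes with each control period).
- cams.snapshot(name): name is "side" or "top" or "wrist"; returns the picture (400x640x3 uint8, red, green, blue); there is no depth.
- cams.calibration(name): a dict with "intrinsics" (3x3 intrinsics, pixels), "k1" (the pictures are not rectified: a ray, as slopes to the right and down, at radius r is drawn at 1 + k1 r^2 times it, then the intrinsics apply), "R" (3x3) and "t" (3): a world point X has camera coordinates R X + t. Camera axes: x right, y down, z forward; pixel columns grow to the right and rows downward; lengths in m; the calibration is good to about 2 mm. A picture is of the moment at which its call begins: read the wrist's pose just before it. calibration takes no time and is no camera call; for the wrist camera it gives the pose at the moment of the call.
- bot.job_done(): hands the job in; it is judged then, once.
The state is a dict: "time_s": time; "qpos": joint angles; "dq": joint speeds; "tau": joint torques, N m; "position": TCP position; "eef_rot": TCP orientation; "contact_force": force on the tool from outside, world axes, zero at the start; "ft_torque": the same for the moment, N m; "gripper_width": finger opening in m; "gripper_force": force on a finger pad.
Only numpy, scipy, OpenCV 4.12 (cv2) and the standard library are available. Lean on these libraries where they do the work, as an engineer would, in place of code of your own. Each camera call takes 0.05 s, during which the arm holds its last target. There are 200 camera calls.

## Working session

There is one attempt and no reset: what is moved stays moved. The work goes in short steps, Python scripts to look and compute and a shell command to move; the robot and the scene stay as the last step left them, time stands still between calls to the robot, and variables do not carry over. Pictures are saved under pics/ and viewed, at most 14 in all, crops included, and the job is handed in when it is done.

```bash
ls; mkdir -p pics
python3 - <<'E'
from plant import bot,cams
import cv2,numpy as np
for n in("top","side","wrist"):
    c=cams.calibration(n); im=cams.snapshot(n); cv2.imwrite(f"pics/{n}0.png",im[:,:,::-1]); print(n,c)
o=bot.get_obs();print(o,bot.grip_depth)
E
```

```text
pics
top {'intrinsics': array([[460.03390513,   0.        , 318.42212424],
       [  0.        , 460.03390513, 191.34796528],
       [  0.        ,   0.        ,   1.        ]]), 'k1': -0.09380692573823443, 'R': array([[ 0.01193562, -0.99992419, -0.00302718],
       [-0.99444232, -0.01155337, -0.104647  ],
       [ 0.1046041 ,  0.00425938, -0.99450482]]), 't': array([2.14897187e-05, 4.38131797e-01, 1.62199082e+00])}
side {'intrinsics': array([[373.82074475,   0.        , 316.91492515],
       [  0.        , 373.82074475, 203.27411463],
       [  0.        ,   0.        ,   1.        ]]), 'k1': -0.029604307431853587, 'R': array([[-0.96394254, -0.26605961,  0.00520266],
       [-0.18256686,  0.64696867, -0.74033836],
       [ 0.19360817, -0.71459347, -0.67221429]]), 't': array([0.41957111, 0.08833836, 1.00854599])}
wrist {'intrinsics': array([[306.28782638,   0.        , 318.20988844],
       [  0.        , 306.28782638, 198.87664537],
       [  0.        ,   0.        ,   1.        ]]), 'k1': -0.03703070752697959, 'R': array([[ 0.3059018 , -0.95205901, -0.0027808 ],
       [-0.91602298, -0.29511674,  0.27167631],
       [-0.25947254, -0.08055899, -0.96238467]]), 't': array([-0.59921685, -0.03241493,  0.39151706])}
{'time_s': 0.15, 'qpos': array([-1.34539438e+00,  1.31010030e-01,  1.48900263e+00, -2.20666611e-05,
        1.52300866e+00, -8.54071087e-02]), 'dq': array([ 1.66958083e-03, -4.47059289e-04, -3.71657858e-03, -7.23757589e-04,
       -3.74505297e-04, -7.11091943e-05]), 'tau': array([-5.68373252e-04, -5.60473859e+01, -4.92333019e+01,  7.65794283e-02,
        3.05159460e-02, -8.63072319e-05]), 'position': array([ 0.18340957, -0.57082543,  0.21782963]), 'eef_rot': array([-3.14016732e+00, -9.99096884e-05,  3.10810049e-01]), 'contact_force': array([ 0.44807428, -0.06551131, -0.45553307]), 'ft_torque': array([ 0.0047431 , -0.01139883, -0.0281909 ]), 'gripper_force': 0.0, 'gripper_width': 0.09293949321484624} 0.0188
```

View pics/top0.png

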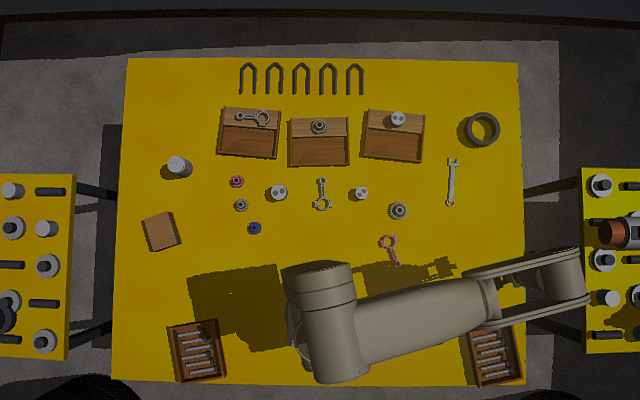

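View pics/side0.png

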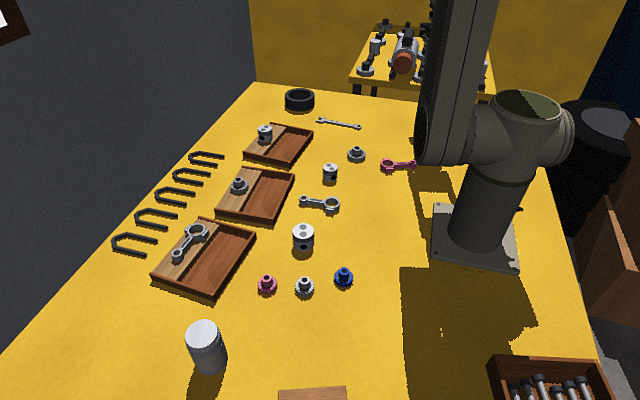

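The top view shows the rod tray at (249,133), the gear tray at (318,142) and the piston tray at (393,135). The loose parts are the large piston (278,192), small steel gear (241,205), rod (322,193), small piston (361,193) and large gear (398,211). The decoys are pink and blue. The side view shows the same layout.

```bash
cat > h.py <<'E'
from plant import bot,cams
import cv2,numpy as np
def ray(c,uv):
    K=c["intrinsics"]; d=np.array([(uv[0]-K[0,2])/K[0,0],(uv[1]-K[1,2])/K[1,1]]); s=d.copy()
    for _ in range(20): s=d/(1+c["k1"]*(s@s))
    R,t=np.array(c["R"]),np.array(c["t"]); v=R.T@np.array([s[0],s[1],1]); return -R.T@t,v/np.linalg.norm(v)
def plane(c,uv,z):
    o,v=ray(c,uv); return o+v*(z-o[2])/v[2]
def tri(c1,u1,c2,u2):
    o1,v1=ray(c1,u1);o2,v2=ray(c2,u2)
    s=np.linalg.lstsq(np.c_[v1,-v2],o2-o1,rcond=None)[0]
    a,b=o1+s[0]*v1,o2+s[1]*v2; return (a+b)/2,np.linalg.norm(a-b)
def proj(c,X):
    K=c["intrinsics"];p=np.array(c["R"])@X+np.array(c["t"]);s=p[:2]/p[2];s=s*(1+c["k1"]*(s@s));return K[:2,:2]@s+K[:2,2]
def grey(im,smax=90):
    h=cv2.cvtColor(im,cv2.COLOR_RGB2HSV); return ((h[...,1]<smax)&(h[...,2]>40)).astype(np.uint8)*255
def blobs(m,amin=30):
    cs,_=cv2.findContours(m,cv2.RETR_EXTERNAL,cv2.CHAIN_APPROX_NONE)
    return [c for c in cs if cv2.contourArea(c)>amin]
E
python3 - <<'E'
from h import *
for n in("top","side"):
    im=cv2.imread(f"pics/{n}0.png")[:,:,::-1].copy();c=cams.calibration(n)
    print(n)
    for b in blobs(grey(im)):
        x,y,w,h=cv2.boundingRect(b)
        if w<70 and (n=="side" or (130<x<500 and 95<y<250)): 
            m=cv2.moments(b);u=(m["m10"]/m["m00"],m["m01"]/m["m00"]);print((x,y,w,h),np.round(u,1),cv2.contourArea(b),np.round(plane(c,u,.03),3))
    h=cv2.cvtColor(im,cv2.COLOR_RGB2HSV);print(h[155,250],h[150,320],h[80,150],h[115,240] ,h[240,250])
im=cv2.imread("pics/top0.png")
a=cv2.resize(im[90:230,210:430],None,fx=3.6,fy=3.6,interpolation=cv2.INTER_CUBIC);cv2.imwrite("pics/topc.png",a)
h=cv2.cvtColor(im,cv2.COLOR_BGR2HSV); m=((h[...,0]<18)&(h[...,1]>70)).astype(np.uint8)*255
m[:95]=0;m[172:]=0;m=cv2.morphologyEx(m,cv2.MORPH_CLOSE,np.ones((5,5)))
c=cams.calibration("top")
for b in blobs(m,500):
    r=cv2.minAreaRect(b); P=np.array([plane(c,p,.024)[:2] for p in cv2.boxPoints(r)]);print("tray",np.round(r[0],1),np.round(P,3).tolist(),np.round(P.mean(0),3),[np.linalg.norm(P[i]-P[i-1]).round(3) for i in(1,2)])
E
```

```text
top
(390, 202, 17, 17) [398.  210.1] 209.5 [ 0.374 -0.278  0.03 ]
(236, 199, 12, 13) [241.3 204.6] 98.5 [0.387 0.279 0.03 ]
(355, 187, 13, 13) [361.  192.7] 115.0 [ 0.434 -0.147  0.03 ]
(271, 184, 16, 16) [278.6 191.9] 179.5 [0.434 0.147 0.03 ]
(315, 177, 17, 34) [322.7 197.2] 218.0 [ 0.417 -0.01   0.03 ]
(446, 158, 12, 49) [451.3 183.1] 203.0 [ 0.473 -0.472  0.03 ]
(167, 156, 26, 21) [179.5 165.6] 348.5 [0.525 0.509 0.03 ]
(312, 119, 15, 14) [318.9 125.6] 146.0 [0.677 0.006 0.03 ]
(467, 112, 33, 33) [483.3 128.2] 793.0 [ 0.677 -0.596  0.03 ]
(391, 111, 14, 15) [397.6 118. ] 142.0 [ 0.709 -0.28   0.03 ]
(236, 109, 34, 17) [255.9 116.7] 240.5 [0.708 0.236 0.03 ]
[ 13 162  88] [ 15 183 106] [ 24 255 151] [ 18 184  47] [ 24 255 152]
side
(555, 392, 9, 8) [558.7 395.7] 38.0 [-0.137  0.405  0.03 ]
(512, 389, 9, 11) [515.7 394.4] 42.5 [-0.06   0.423  0.03 ]
(568, 387, 10, 13) [572.1 393.5] 63.5 [-0.162  0.395  0.03 ]
(551, 385, 13, 7) [557.1 387.7] 38.0 [-0.137  0.391  0.03 ]
(525, 385, 10, 15) [529.4 392.1] 67.5 [-0.085  0.412  0.03 ]
(537, 381, 13, 19) [542.4 390.1] 96.5 [-0.109  0.402  
[... 1410 characters left out ...]
75.   46.3] 175.5 [ 0.464 -1.266  0.03 ]
(388, 27, 39, 43) [407.5  45.9] 545.0 [ 0.296 -1.324  0.03 ]
(377, 23, 15, 12) [384.1  27.1] 63.0 [ 0.461 -1.606  0.03 ]
(0, 9, 8, 20) [ 2.4 20.6] 64.0 [ 2.851 -1.121  0.03 ]
[ 14 162  41] [ 22 185 221] [105  42  61] [ 22 184 226] [ 13 162  71]
tray [319.5 141.1] [[0.706, 0.113], [0.714, -0.099], [0.538, -0.104], [0.53, 0.105]] [0.622 0.004] [np.float64(0.212), np.float64(0.176)]
tray [394.4 135.2] [[0.572, -0.152], [0.744, -0.172], [0.722, -0.386], [0.55, -0.364]] [ 0.647 -0.269] [np.float64(0.173), np.float64(0.216)]
tray [249.  132.1] [[0.572, 0.373], [0.752, 0.363], [0.732, 0.147], [0.554, 0.16]] [0.653 0.261] [np.float64(0.18), np.float64(0.217)]
```

View pics/topc.png

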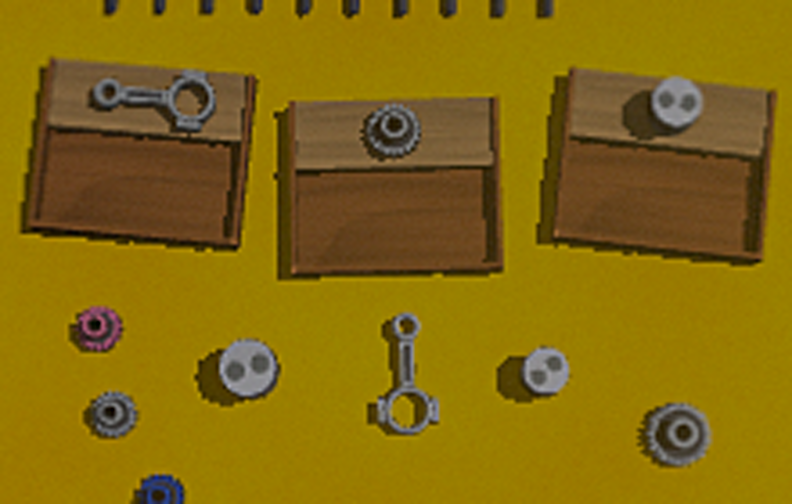

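Tray outlines measure about 176 × 212 mm, as given. The bay centres are gears (0.590, 0.003), pistons (0.615, -0.266) and rods (0.621, 0.264). I'll look closer with the wrist camera, with the tool at yaw 0.

```bash
python3 -m creep '[[1,0.785,-0.67,-0.08,0,0,0.395],[1,0.785,-0.67,-0.08,0,0,0.395],[1,0.785,-0.67,-0.08,0,0,0.395],[1,0.785,-0.67,-0.08,0,0,0.395],[1,0.785,-0.67,-0.08,0,0,0.395],[1,0.785,-0.67,-0.08,0,0,0.395],[1,0.785,-0.67,-0.08,0,0,0.395],[1,0.785,-0.67,-0.08,0,0,0.395]]'
cat >> h.py <<'E'
def shot(tag):
    import pickle
    c=cams.calibration("wrist"); im=cams.snapshot("wrist"); cv2.imwrite(f"pics/{tag}.png",im[:,:,::-1]); pickle.dump(c,open(f"pics/{tag}.pkl","wb"))
    o=bot.get_obs(); print(tag,"t",o["time_s"],np.round(o["position"],4),np.round(o["eef_rot"],3),"cam",np.round(-np.array(c["R"]).T@np.array(c["t"]),3))
    for b in blobs(grey(im),150):
        x,y,w,h=cv2.boundingRect(b); m=cv2.moments(b);u=(m["m10"]/m["m00"],m["m01"]/m["m00"]);print((x,y,w,h),np.round(u,1),cv2.contourArea(b),np.round(plane(c,u,.03),3))
    return im,c
E
python3 -c "
from h import *
shot('w1')"
```

```text
time_s: 1.15
position: [0.4016, -0.2179, 0.2508]
eef_rot: [-3.141, -0.001, 0.005]
contact_force: [-0.3, -0.1, 0.2]
gripper_width: 0.0929
gripper_force: 0.0
w1 t 1.2 [ 0.4008 -0.2192  0.2506] [3.141e+00 0.000e+00 3.000e-03] cam [ 0.477 -0.218  0.417]
(182, 346, 72, 37) [220.1 363.7] 2105.5 [ 0.097 -0.065  0.03 ]
(164, 300, 333, 25) [347.4 311.6] 6251.5 [ 0.195 -0.262  0.03 ]
(601, 263, 39, 24) [624.4 273.1] 284.5 [ 0.256 -0.67   0.03 ]
(0, 258, 54, 34) [ 20.7 270.7] 603.5 [0.256 0.219 0.03 ]
(402, 233, 68, 49) [425.4 247.4] 470.5 [ 0.299 -0.367  0.03 ]
(342, 168, 47, 45) [364.4 189.7] 1578.5 [ 0.38  -0.278  0.03 ]
(240, 129, 42, 39) [260.  147.6] 1168.5 [ 0.434 -0.145  0.03 ]
(3, 128, 72, 46) [ 37.5 148.8] 2523.0 [0.433 0.147 0.03 ]
(142, 100, 49, 93) [161.8 152.6] 2128.5 [ 0.428 -0.019  0.03 ]
(492, 37, 56, 142) [517.6 106.4] 2104.0 [ 0.487 -0.463  0.03 ]
```

View pics/w1.png

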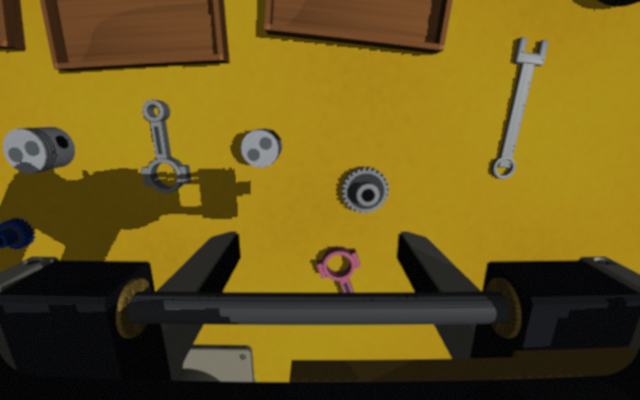

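The picture shows the large gear's hub at (368,194), the small piston's crown at (262,148), the rod from (155,110) to (166,175), and the large piston at (25,150). The pink rod is at (338,265) and the wrench is on the right. I'll take a second view from y=+0.10 for triangulation.

```bash
python3 -m creep '[[1,0,-0.8,0,0,0,0],[1,0,-0.8,0,0,0,0],[1,0,-0.8,0,0,0,0],[1,0,-0.8,0,0,0,0],[1,0,-0.8,0,0,0,0],[1,0,-0.8,0,0,0,0],[1,0,-0.8,0,0,0,0],[1,0,-0.8,0,0,0,0]]'
python3 -c "
from h import *
shot('w2')"
```

```text
time_s: 2.2
position: [0.4006, 0.0981, 0.2504]
eef_rot: [3.141, 0.0, -0.002]
contact_force: [0.2, 0.0, 0.3]
gripper_width: 0.0931
gripper_force: 0.0
w2 t 2.25 [0.4006 0.0981 0.2505] [ 3.141e+00  0.000e+00 -2.000e-03] cam [0.476 0.097 0.417]
(312, 339, 133, 22) [377.7 351.6] 2048.0 [0.121 0.006 0.03 ]
(151, 297, 351, 28) [350.  311.1] 6596.0 [0.195 0.051 0.03 ]
(601, 263, 39, 24) [624.4 273.3] 290.0 [ 0.252 -0.354  0.03 ]
(0, 257, 48, 35) [ 20.9 270.6] 680.5 [0.258 0.535 0.03 ]
(402, 233, 76, 57) [436.9 262.4] 1172.0 [ 0.274 -0.069  0.03 ]
(159, 222, 70, 69) [194.1 266.2] 864.5 [0.268 0.273 0.03 ]
(568, 167, 46, 44) [590.4 189. ] 1464.0 [ 0.38  -0.267  0.03 ]
(165, 164, 36, 33) [181.9 179.7] 832.0 [0.393 0.275 0.03 ]
(496, 130, 38, 37) [514.7 147.8] 1053.5 [ 0.434 -0.152  0.03 ]
(253, 126, 49, 48) [277.4 148.8] 1769.0 [0.432 0.149 0.03 ]
(377, 99, 46, 94) [400.2 154.4] 1965.5 [ 0.425 -0.006  0.03 ]
(0, 57, 37, 52) [15.9 84.1] 1477.0 [0.515 0.472 0.03 ]
```

View pics/w2.png

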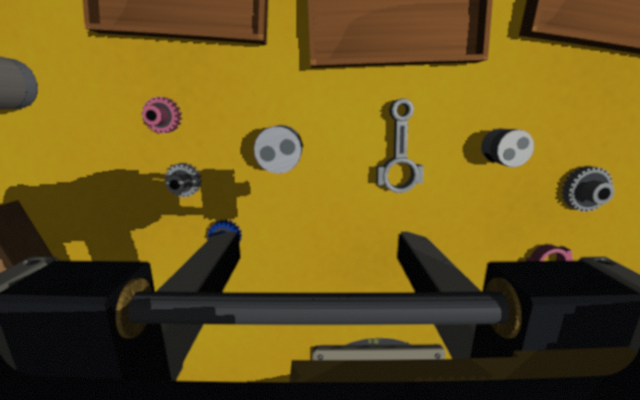

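Run:
```python
from h import *
import pickle
I={n:cv2.imread(f"pics/{n}.png") for n in("w1","w2")};C={n:pickle.load(open(f"pics/{n}.pkl","rb")) for n in I}
V={n:cv2.cvtColor(I[n],cv2.COLOR_BGR2GRAY) for n in I}
rois={"pl":[(0,122,85,60),(248,122,60,56)],"ps":[(236,125,50,46),(478,126,58,46)],"gl":[(338,163,56,54),(562,163,56,54)]}
for k,rr in rois.items():
    us=[]
    for n,(x,y,w,h) in zip(I,rr):
        g=grey(I[n][y:y+h,x:x+w,::-1].copy()); v=V[n][y:y+h,x:x+w]
        t,_=cv2.threshold(v[g>0].reshape(-1,1),0,255,cv2.THRESH_OTSU); m=((v>t)&(g>0)).astype(np.uint8)*255
        if k[0]=="p": m=cv2.morphologyEx(m,cv2.MORPH_CLOSE,np.ones((9,9)))
        b=max(blobs(m,10),key=cv2.contourArea); b=cv2.convexHull(b); e=cv2.fitEllipse(b); us.append((e[0][0]+x,e[0][1]+y)); print(k,n,t,np.round(us[-1],1),np.round(e[1],1))
    print(tri(C["w1"],us[0],C["w2"],us[1]))
# holes of rod
for n,(x,y,w,h) in zip(I,[(138,96,58,100),(372,95,56,102)]):
    g=grey(I[n][y:y+h,x:x+w,::-1].copy()); cs,hi=cv2.findContours(g,cv2.RETR_CCOMP,cv2.CHAIN_APPROX_NONE)
    for c,q in zip(cs,hi[0]):
        if q[3]>=0 and cv2.contourArea(c)>15: m=cv2.moments(c);print(n,"hole",round(m["m10"]/m["m00"]+x,1),round(m["m01"]/m["m00"]+y,1),cv2.contourArea(c))
a=np.hstack([cv2.resize(I["w2"][155:205,155:210],None,fx=7,fy=7,interpolation=cv2.INTER_CUBIC),cv2.resize(I["w2"][155:205,562:617],None,fx=7,fy=7,interpolation=cv2.INTER_CUBIC)])
cv2.imwrite("pics/crop2.png",a)
```

```text
pl w1 103.0 [ 22.5 149.8] [38.5 49.8]
pl w2 120.0 [277.2 149.6] [44.2 52.7]
(array([0.43416524, 0.14631523, 0.05196972]), np.float64(0.0011831096200482485))
ps w1 116.0 [259.4 149.8] [35.9 41.1]
ps w2 134.0 [517.7 146.3] [34.9 43.7]
(array([ 0.43514874, -0.14666556,  0.04446588]), np.float64(0.003831549134898232))
gl w1 90.0 [365.2 190.3] [43.9 46.7]
gl w2 90.0 [591.5 189.2] [39.5 47.6]
(array([ 0.37609388, -0.28159908,  0.01645459]), np.float64(0.00021493680014479072))
w1 hole 164.1 175.9 525.5
w1 hole 155.7 110.7 52.5
w2 hole 400.0 174.5 531.5
w2 hole 402.5 109.2 104.5
```

View pics/crop2.png

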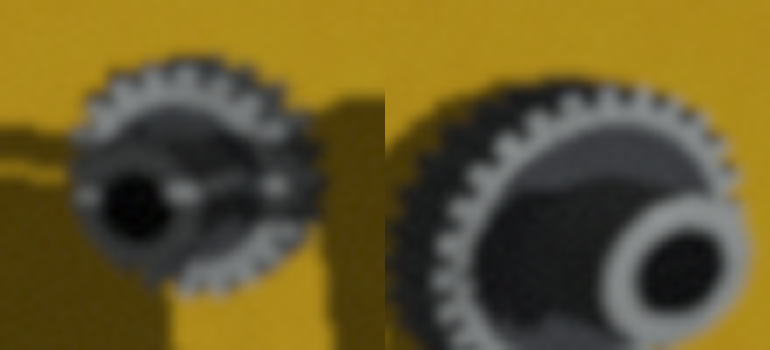

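The crop shows the small gear's bore at w2 (174.6,184.6) and the large gear's bore at w2 (604.1,193.6).

Run:
```python
from h import *
import pickle
C={n:pickle.load(open(f"pics/{n}.pkl","rb")) for n in("w1","w2")};T=cams.calibration("top")
print("gl hub",tri(C["w1"],(368,194),C["w2"],(604.1,193.6)),plane(C["w1"],(368,194),.036))
print("gs hub",plane(C["w2"],(174.6,184.6),.036), "w/top", tri(C["w2"],(174.6,184.6),T,(240.9,204)))
print("big",tri(C["w1"],(164.1,175.9),C["w2"],(400,174.5)),"small",tri(C["w1"],(155.7,110.7),C["w2"],(402.5,109.2)))
for u in((400,174.5),(402.5,109.2)):print(plane(C["w2"],u,.018))
print("pl",plane(C["w2"],(277.2,149.6),.05),"ps",plane(C["w1"],(260.5,148),.042),plane(C["w2"],(515.5,147.8),.042))
```

```text
gl hub (array([ 0.37552637, -0.28236675,  0.03607146]), np.float64(0.0013283982117923581)) [ 0.37619448 -0.28235154  0.036     ]
gs hub [0.38763228 0.28244137 0.036     ] w/top (array([0.38846829, 0.27919974, 0.04156929]), np.float64(0.001381212644214473))
big (array([ 0.39558004, -0.01108847,  0.01674772]), np.float64(0.0013724392033418699)) small (array([ 0.47975336, -0.00931939,  0.01395445]), np.float64(0.0005611858573738754))
[ 0.39652944 -0.01070734  0.018     ]
[ 0.47999359 -0.00824611  0.018     ]
pl [0.43331226 0.14658161 0.05      ] ps [ 0.43506378 -0.14761649  0.042     ] [ 0.43495828 -0.14567602  0.042     ]
```

Heights agree with the text, and the rod's hole spacing is 84 mm as it should be. First I'll pick up the large piston.

```bash
python3 -m creep '[[1,0.082,-0.12,0,0,0,0],[1,0.082,-0.12,0.15,0,0,0],[1,0.082,-0.12,0.3,0,0,0],[1,0.082,-0.12,0.45,0,0,0],[1,0.082,-0.12,0.59,0,0,0],[1,0.082,-0.12,0.595,0,0,0],[1,0.082,-0.12,0.595,0,0,0],[1,0.082,-0.12,0.595,0,0,0]]'
python3 -m creep '[[0.4,0,0,0,0,0,0],[0.4,0,0,0,0,0,0],[0.4,0,0,0,0,0,0],[0.4,0,0,0,0,0,0],[0.4,0,0,0,0,0,0],[0.4,0,0,0,0,0,0],[0.4,0,0,0,0,0,0],[0.4,0,0,0,0,0,0]]'
```

```text
time_s: 3.25
position: [0.4359, 0.1481, 0.0157]
eef_rot: [-3.141, -0.005, -0.0]
contact_force: [-0.1, -0.8, -0.1]
gripper_width: 0.0932
gripper_force: 0.0
time_s: 4.25
position: [0.4331, 0.1479, 0.0127]
eef_rot: [3.141, 0.0, 0.001]
contact_force: [-1.5, -1.6, 2.4]
gripper_width: 0.0558
gripper_force: 30.0
```

```bash
python3 -m creep '[[0,0,0,-0.1,0,0,0],[0,0,0,-0.25,0,0,0],[0,0,0,-0.4,0,0,0],[0,0.06,0.12,-0.45,0,0,0.02],[0,0.12,0.24,-0.45,0,0,0.05],[0,0.18,0.36,-0.45,0,0,0.07],[0,0.24,0.48,-0.45,0,0,0.1],[0,0.3,0.6,-0.45,0,0,0.127]]'
python3 -m creep '[[0,0.08,0.12,0,0,0,0],[0,0.15,0.24,0,0,0,0],[0,0.17,0.3,0,0,0,0],[0,0.17,0.3,0,0,0,0],[0,0.17,0.3,0,0,0,0],[0,0.17,0.3,0,0,0,0],[0,0.17,0.3,0,0,0,0],[0,0.17,0.3,0,0,0,0]]'
python3 -c "
from h import *
shot('w3')"
```

```text
time_s: 5.25
position: [0.5535, -0.0934, 0.1917]
eef_rot: [-3.141, 0.001, -0.1]
contact_force: [0.4, 0.7, -2.7]
gripper_width: 0.0553
gripper_force: 30.0
time_s: 6.25
position: [0.6091, -0.2176, 0.1929]
eef_rot: [3.142, -0.0, -0.098]
contact_force: [0.3, -0.1, -3.5]
gripper_width: 0.0558
gripper_force: 30.0
w3 t 6.3 [ 0.6091 -0.2177  0.1929] [ 3.142 -0.    -0.099] cam [ 0.684 -0.226  0.359]
(202, 295, 232, 66) [318.5 319.2] 8815.0 [ 0.434 -0.201  0.03 ]
(445, 257, 195, 119) [555.  322.7] 11466.5 [ 0.394 -0.507  0.03 ]
(0, 256, 190, 121) [ 68.4 319.2] 11625.5 [0.461 0.124 0.03 ]
(369, 233, 52, 60) [396.  264.9] 1532.0 [ 0.501 -0.301  0.03 ]
(216, 233, 52, 60) [240.4 264.6] 1549.5 [ 0.519 -0.116  0.03 ]
(259, 196, 119, 98) [318.3 251.4] 8783.5 [ 0.528 -0.21   0.03 ]
(520, 189, 37, 83) [534.7 224.3] 1244.5 [ 0.536 -0.464  0.03 ]
(77, 118, 58, 53) [104.9 143.7] 2255.0 [0.676 0.008 0.03 ]
(341, 58, 56, 60) [368.3  87.9] 2586.0 [ 0.703 -0.278  0.03 ]
(617, 49, 23, 99) [628.4 100.3] 1199.0 [ 0.668 -0.556  0.03 ]
(86, 0, 13, 20) [92.4  8.8] 172.5 [ 0.806 -0.015  0.03 ]
(39, 0, 17, 26) [47.7 12. ] 244.5 [0.81  0.032 0.03 ]
(0, 0, 15, 33) [ 5.6 16.9] 285.0 [0.812 0.079 0.03 ]
```

View pics/w3.png

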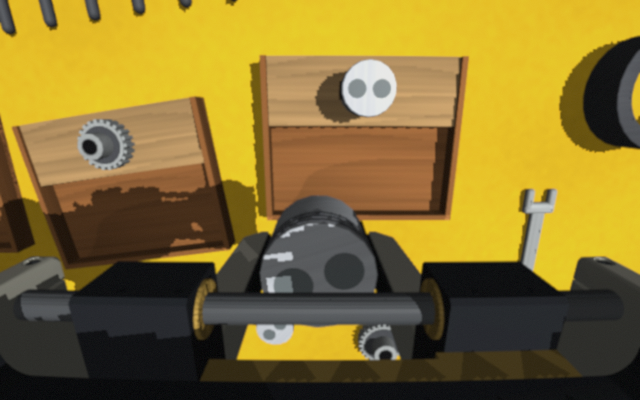

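The picture shows the piston tray's rim corners at about (262,56), (466,57), (450,217) and (265,215). The gear tray's corners are at about (14,127), (202,97), (233,246) and (70,267). The piston is held upright.

Run:
```python
from h import *
import pickle
C={n:pickle.load(open(f"pics/{n}.pkl","rb")) for n in("w1","w2","w3")}
def tray(p,z=.026):
    P=np.array([plane(C["w3"],u,z)[:2] for u in p]); TL,TR,BR,BL=P
    y=((TL-TR)+(BL-BR));y/=np.linalg.norm(y);x=np.array([y[1],-y[0]]); print(np.round(P,3).tolist(),"sizes",[np.linalg.norm(a).round(3) for a in(TL-TR,BL-BR,TL-BL,TR-BR)],"yaw",np.arctan2(-y[0],y[1]).round(3),"bay",np.round(P.mean(0)-.032*x,3),"bay from front",np.round((BL+BR)/2+.056*x,3))
tray([(262,56),(466,57),(450,217),(265,215)]);tray([(14,127),(202,97),(233,246),(70,267)])
# rim height of piston tray: front right corner w1 vs w3; left front
print(tri(C["w1"],(442,49),C["w3"],(450,217)),tri(C["w1"],(266,31),C["w3"],(265,215)))
print(tri(C["w1"],(227,61),C["w3"],(233,246)))
```

```text
[[0.745, -0.174], [0.725, -0.38], [0.554, -0.366], [0.577, -0.153]] sizes [np.float64(0.207), np.float64(0.214), np.float64(0.169), np.float64(0.171)] yaw -0.104 bay [ 0.618 -0.265] bay from front [ 0.621 -0.265]
[[0.705, 0.11], [0.712, -0.106], [0.542, -0.11], [0.533, 0.1]] sizes [np.float64(0.217), np.float64(0.21), np.float64(0.173), np.float64(0.17)] yaw 0.038 bay [ 0.591 -0.003] bay from front [ 0.594 -0.003]
(array([ 0.55218167, -0.36626443,  0.02177333]), np.float64(0.0021250498571153535)) (array([ 0.57252254, -0.15224882,  0.01165746]), np.float64(0.004151131055974238))
(array([ 0.53792793, -0.10594955,  0.01532888]), np.float64(2.759919184280351e-05))
```

```bash
python3 -m creep '[[0,0.031,0.012,0.1,0,0,0],[0,0.031,0.012,0.2,0,0,0],[0,0.031,0.012,0.3,0,0,0],[0,0.031,0.012,0.37,0,0,0],[0,0.031,0.012,0.41,0,0,0],[0,0.031,0.012,0.432,0,0,0],[0,0.031,0.012,0.432,0,0,0],[0,0.031,0.012,0.432,0,0,0]]'
python3 -m creep '[[0,0,0,0.002,0,0,0],[0,0,0,0.002,0,0,0],[0.75,0,0,0.002,0,0,0],[0.75,0,0,0.002,0,0,0],[0.75,0,0,0.002,0,0,0],[0.75,0,0,0.002,0,0,0],[0.75,0,0,0.002,0,0,0],[0.75,0,0,0.002,0,0,0]]'
```

```text
time_s: 7.3
position: [0.6219, -0.2246, 0.0214]
eef_rot: [3.141, -0.002, -0.099]
contact_force: [0.1, -0.8, -2.5]
gripper_width: 0.0556
gripper_force: 30.0
time_s: 8.3
position: [0.6209, -0.2241, 0.019]
eef_rot: [-3.142, -0.0, -0.099]
contact_force: [0.2, 0.9, 0.2]
gripper_width: 0.0699
gripper_force: 0.0
```

```bash
python3 -m creep '[[0.75,0,0,-0.1,0,0,0],[0.75,0,0,-0.25,0,0,0],[0.75,0,0,-0.4,0,0,0],[1,-0.15,-0.045,-0.4,0,0,0],[1,-0.3,-0.09,-0.4,0,0,0],[1,-0.44,-0.13,-0.4,0,0,0],[1,-0.483,-0.147,-0.4,0,0,0],[1,-0.483,-0.147,-0.4,0,0,0]]'
python3 -m creep '[[1,0,0,0.12,0,0,0],[1,0,0,0.25,0,0,0],[1,0,0,0.36,0,0,0],[1,0,0,0.415,0,0,0],[1,0,0,0.415,0,0,0],[1,0,0,0.415,0,0,0],[0,0,0,0.415,0,0,0],[0,0,0,0.415,0,0,0]]'
python3 -m creep '[[0,0,0,0,0,0,0],[0,0,0,0,0,0,0],[0,0,0,0,0,0,0],[0,0,0,0,0,0,0],[0,0,0,-0.1,0,0,0],[0,0,0,-0.25,0,0,0],[0,0,0,-0.4,0,0,0],[0,0,0,-0.4,0,0,0]]'
```

```text
time_s: 9.3
position: [0.4339, -0.1462, 0.1794]
eef_rot: [3.141, -0.001, -0.099]
contact_force: [-0.3, 0.4, -0.4]
gripper_width: 0.0932
gripper_force: 0.0
time_s: 10.3
position: [0.4354, -0.1469, 0.0142]
eef_rot: [3.141, -0.002, -0.099]
contact_force: [-0.3, 0.1, -0.3]
gripper_width: 0.0776
gripper_force: 0.0
time_s: 11.3
position: [0.4377, -0.148, 0.1788]
eef_rot: [3.138, -0.01, -0.099]
contact_force: [0.4, -0.6, -1.2]
gripper_width: 0.0455
gripper_force: 30.0
```

```bash
python3 -m creep '[[0,0.12,0.09,0,0,0,0],[0,0.24,0.18,0,0,0,0],[0,0.36,0.27,0,0,0,0],[0,0.46,0.35,0,0,0,0],[0,0.483,0.37,0,0,0,0],[0,0.483,0.37,0,0,0,0],[0,0.483,0.37,0,0,0,0],[0,0.483,0.37,0,0,0,0]]'
python3 -m creep '[[0,0,0,0.1,0,0,0],[0,0,0,0.2,0,0,0],[0,0,0,0.3,0,0,0],[0,0,0,0.37,0,0,0],[0,0,0,0.39,0,0,0],[0,0,0,0.396,0,0,0],[0,0,0,0.396,0,0,0],[0,0,0,0.397,0,0,0]]'
```

```text
time_s: 12.3
position: [0.6116, -0.3121, 0.1731]
eef_rot: [-3.141, 0.0, -0.099]
contact_force: [0.1, 0.2, -1.5]
gripper_width: 0.0455
gripper_force: 30.0
time_s: 13.3
position: [0.6121, -0.3123, 0.018]
eef_rot: [3.142, -0.0, -0.099]
contact_force: [-11.8, 7.1, 20.4]
gripper_width: 0.0456
gripper_force: 30.0
```

```bash
python3 -m creep '[[0,0,0,-0.01,0,0,0],[0,0,0,-0.01,0,0,0],[0.65,0,0,-0.01,0,0,0],[0.65,0,0,-0.01,0,0,0],[0.65,0,0,-0.01,0,0,0],[0.65,0,0,-0.01,0,0,0],[0.65,0,0,-0.01,0,0,0],[0.65,0,0,-0.01,0,0,0]]'
python3 -m creep '[[0.65,0,0,-0.1,0,0,0],[0.65,0,0,-0.25,0,0,0],[0.65,0,0,-0.4,0,0,0],[1,-0.15,0,-0.42,0,0,0],[1,-0.3,0,-0.42,0,0,0],[1,-0.4,0,-0.42,0,0,0],[1,-0.4,0,-0.42,0,0,0],[1,-0.4,0,-0.42,0,0,0]]'
python3 -c "
from h import *
shot('w4')"
```

```text
time_s: 14.3
position: [0.6121, -0.3129, 0.0182]
eef_rot: [3.142, -0.0, -0.099]
contact_force: [0.7, -1.3, -0.3]
gripper_width: 0.0604
gripper_force: 0.0
time_s: 15.3
position: [0.4535, -0.2974, 0.1868]
eef_rot: [3.141, -0.001, -0.099]
contact_force: [-0.8, 0.4, 0.7]
gripper_width: 0.093
gripper_force: 0.0
w4 t 15.35 [ 0.4538 -0.2974  0.1868] [ 3.141e+00 -1.000e-03 -9.900e-02] cam [ 0.528 -0.305  0.353]
(128, 295, 370, 31) [314.7 310.1] 9042.5 [ 0.297 -0.278  0.03 ]
(597, 262, 43, 25) [623.7 273.2] 322.0 [ 0.306 -0.661  0.03 ]
(0, 256, 57, 36) [ 23.  269.9] 743.5 [0.384 0.073 0.03 ]
(402, 233, 76, 58) [438.1 264.3] 1382.5 [ 0.344 -0.428  0.03 ]
(159, 232, 78, 59) [199.6 263.2] 1471.5 [ 0.373 -0.15   0.03 ]
(285, 220, 54, 51) [311.3 244.7] 1974.5 [ 0.384 -0.283  0.03 ]
(54, 172, 62, 89) [ 78.3 210. ] 1471.5 [ 0.452 -0.024  0.03 ]
(455, 56, 47, 161) [475.7 133.1] 2775.0 [ 0.492 -0.467  0.03 ]
(292, 0, 53, 51) [318.2  20.9] 2002.5 [ 0.613 -0.314  0.03 ]
(184, 0, 75, 57) [221.3  23.8] 3099.0 [ 0.62  -0.221  0.03 ]
(0, 0, 20, 25) [8.2 9.4] 308.5 [ 0.661 -0.012  0.03 ]
```

View pics/w4.png

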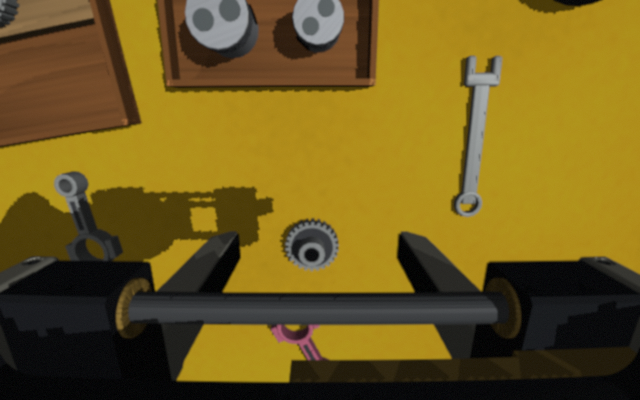

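The picture shows both pistons standing in their bay at (218,22) and (318,20). The large gear is ahead with its bore at (311,254). Next I'll pick it up.

```bash
python3 -c "
from h import *
import pickle
print(plane(pickle.load(open('pics/w4.pkl','rb')),(311.5,254),.036))"
python3 -m creep '[[1,-0.1,-0.019,0,0,0,0],[1,-0.197,-0.019,0.05,0,0,0],[1,-0.197,-0.019,0.15,0,0,0],[1,-0.197,-0.019,0.28,0,0,0],[1,-0.197,-0.019,0.36,0,0,0],[1,-0.197,-0.019,0.4,0,0,0],[1,-0.197,-0.019,0.417,0,0,0],[1,-0.197,-0.019,0.417,0,0,0]]'
python3 -m creep '[[0,0,0,0,0,0,0],[0,0,0,0,0,0,0],[0,0,0,0,0,0,0],[0,0,0,0,0,0,0],[0,0,0,0,0,0,0],[0,0,0,0,0,0,0],[0,0,0,0,0,0,0],[0,0,0,0,0,0,0]]'
```

```text
[ 0.37553851 -0.28229731  0.036     ]
time_s: 16.35
position: [0.3759, -0.2821, 0.0201]
eef_rot: [3.141, -0.001, -0.099]
contact_force: [-0.2, 0.1, 0.2]
gripper_width: 0.0929
gripper_force: 0.0
time_s: 17.35
position: [0.3752, -0.2817, 0.0194]
eef_rot: [3.142, 0.0, -0.099]
contact_force: [-0.4, -0.0, -0.7]
gripper_width: 0.029
gripper_force: 30.0
```

```bash
python3 -m creep '[[0,0,0,-0.1,0,0,0],[0,0,0,-0.2,0,0,0],[0,0,0,-0.3,0,0,0],[0,0.08,-0.1,-0.35,0,0,0],[0,0.16,-0.21,-0.35,0,0,-0.05],[0,0.24,-0.32,-0.35,0,0,-0.1],[0,0.33,-0.43,-0.35,0,0,-0.14],[0,0.42,-0.54,-0.35,0,0,-0.171]]'
python3 -m creep '[[0,0.05,-0.11,0,0,0,0],[0,0.05,-0.11,0,0,0,0],[0,0.05,-0.11,0,0,0,0],[0,0.05,-0.11,0,0,0,0],[0,0.05,-0.11,0,0,0,0],[0,0.05,-0.11,0,0,0,0],[0,0.05,-0.11,0,0,0,0],[0,0.05,-0.11,0,0,0,0]]'
```

```text
time_s: 18.35
position: [0.5644, -0.0818, 0.1588]
eef_rot: [-3.141, 0.001, 0.036]
contact_force: [-0.5, -0.9, -3.8]
gripper_width: 0.0292
gripper_force: 30.0
time_s: 19.35
position: [0.5822, -0.0388, 0.1595]
eef_rot: [-3.142, -0.0, 0.035]
contact_force: [0.9, -0.6, -3.5]
gripper_width: 0.0295
gripper_force: 30.0
```

```bash
python3 -m creep '[[0,0.029,0.024,0.05,0,0,0],[0,0.029,0.024,0.15,0,0,0],[0,0.029,0.024,0.24,0,0,0],[0,0.029,0.024,0.3,0,0,0],[0,0.029,0.024,0.325,0,0,0],[0,0.029,0.024,0.333,0,0,0],[0,0.029,0.024,0.333,0,0,0],[0,0.029,0.024,0.333,0,0,0]]'
```

```text
time_s: 20.35
position: [0.5952, -0.0481, 0.0276]
eef_rot: [3.141, -0.002, 0.035]
contact_force: [-0.5, -0.1, -3.0]
gripper_width: 0.0293
gripper_force: 30.0
```

```bash
python3 -m creep '[[0,0,0,0,0,0,0],[0,0,0,0,0,0,0],[0.5,0,0,0,0,0,0],[0.5,0,0,0,0,0,0],[0.5,0,0,0,0,0,0],[0.5,0,0,0,0,0,0],[0.5,0,0,-0.002,0,0,0],[0.5,0,0,-0.02,0,0,0]]'
python3 -m creep '[[0.5,0,0,-0.1,0,0,0],[0.5,0,0,-0.25,0,0,0],[0.5,0,0,-0.35,0,0,0],[0.5,-0.1,-0.12,-0.38,0,0,0],[1,-0.2,-0.25,-0.38,0,0,0],[1,-0.3,-0.38,-0.38,0,0,0],[1,-0.3,-0.45,-0.38,0,0,0],[1,-0.3,-0.5,-0.38,0,0,0]]'
python3 -c "
from h import *
shot('w5')"
```

```text
time_s: 21.35
position: [0.5935, -0.0478, 0.0339]
eef_rot: [-3.141, 0.001, 0.035]
contact_force: [0.7, -0.3, 0.3]
gripper_width: 0.0463
gripper_force: 0.0
time_s: 22.35
position: [0.4665, 0.1495, 0.1872]
eef_rot: [-3.141, -0.001, 0.037]
contact_force: [0.7, 0.6, 0.4]
gripper_width: 0.082
gripper_force: 0.0
w5 t 22.4 [0.4666 0.151  0.1872] [-3.14e+00 -1.00e-03  3.70e-02] cam [0.542 0.152 0.354]
(153, 296, 325, 34) [345.7 309.9] 6600.0 [0.31 0.11 0.03]
(584, 257, 56, 32) [616.8 270.2] 532.5 [ 0.374 -0.22   0.03 ]
(0, 256, 56, 38) [ 21.7 273.5] 996.0 [0.341 0.511 0.03 ]
(174, 221, 71, 70) [207.4 255.1] 2414.5 [0.378 0.275 0.03 ]
(392, 164, 84, 127) [441.8 239.7] 3807.5 [0.407 0.005 0.03 ]
(0, 98, 44, 59) [ 18.8 127.2] 2037.5 [0.518 0.472 0.03 ]
(483, 35, 64, 67) [514.3  68.4] 3141.0 [ 0.593 -0.042  0.03 ]
```

View pics/w5.png

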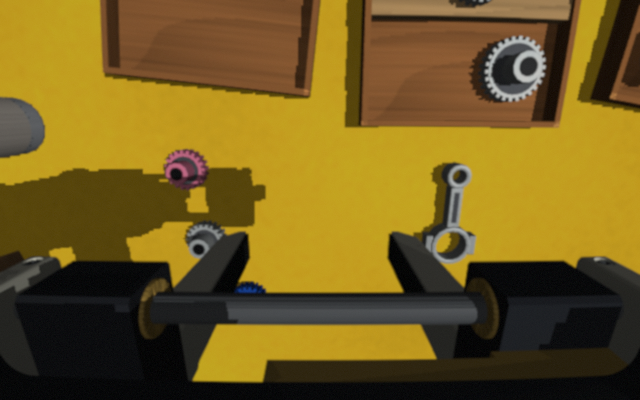

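The picture shows the large gear flat in its bay at (515,68). The small gear's bore is at (199,247), and the rod's holes are at (458,176) and (450,243).

Run:
```python
from h import *
import pickle
C={n:pickle.load(open(f"pics/{n}.pkl","rb")) for n in("w1","w2","w5")}
print(tri(C["w5"],(199,247),C["w2"],(174.6,184.6)),plane(C["w5"],(199,247),.036))
for a,b in(((458,176),(402.5,109.2)),((450,243),(400,174.5))):print(plane(C["w5"],a,.018),tri(C["w5"],a,C["w2"],b))
print("rod bay front corners",plane(C["w5"],(105,73),.026),plane(C["w5"],(309,96),.026),bot.get_obs()["position"])
```

```text
(array([0.38554788, 0.28662789, 0.02607374]), np.float64(0.001189589679909693)) [0.39055729 0.28193667 0.036     ]
[ 0.47978469 -0.00720203  0.018     ] (array([ 0.47970735, -0.0084706 ,  0.01600012]), np.float64(0.0008500544759212683))
[ 0.39842162 -0.01074039  0.018     ] (array([ 0.39607235, -0.0124176 ,  0.01350251]), np.float64(0.0013138197238518313))
rod bay front corners [0.5746869  0.37096086 0.026     ] [0.55798253 0.16209533 0.026     ] [0.46663625 0.15099921 0.18716093]
```

```bash
python3 -m creep '[[1,-0.06,-0.12,0,0,0,0],[1,-0.12,-0.24,0,0,0,0],[1,-0.182,-0.334,0.03,0,0,0],[1,-0.182,-0.334,0.15,0,0,0],[1,-0.182,-0.334,0.28,0,0,0],[1,-0.182,-0.334,0.37,0,0,0],[1,-0.182,-0.334,0.41,0,0,0],[1,-0.182,-0.334,0.418,0,0,0]]'
python3 -m creep '[[0,0,0,0,0,0,0],[0,0,0,0,0,0,0],[0,0,0,0,0,0,0],[0,0,0,0,0,0,0],[0,0,0,0,0,0,0],[0,0,0,0,0,0,0],[0,0,0,0,0,0,0],[0,0,0,0,0,0,0]]'
```

```text
time_s: 23.4
position: [0.3897, 0.2784, 0.0189]
eef_rot: [3.141, 0.001, 0.035]
contact_force: [-0.2, -0.1, 1.0]
gripper_width: 0.093
gripper_force: 0.0
time_s: 24.4
position: [0.3898, 0.2789, 0.0191]
eef_rot: [-3.141, -0.0, 0.035]
contact_force: [-0.7, 1.4, -0.5]
gripper_width: 0.0234
gripper_force: 30.0
```

```bash
python3 -m creep '[[0,0,0,-0.1,0,0,0],[0,0,0,-0.2,0,0,0],[0,0,0,-0.3,0,0,0],[0,0.08,0.1,-0.35,0,0,0],[0,0.16,0.2,-0.35,0,0,0],[0,0.24,0.3,-0.35,0,0,0],[0,0.32,0.4,-0.35,0,0,0],[0,0.4,0.5,-0.35,0,0,0]]'
python3 -m creep '[[0,0.08,0.095,0,0,0,0],[0,0.08,0.095,0,0,0,0],[0,0.08,0.095,0,0,0,0],[0,0.08,0.095,0,0,0,0],[0,0.08,0.095,0,0,0,0],[0,0.08,0.095,0,0,0,0],[0,0.08,0.095,0,0,0,0],[0,0.08,0.095,0,0,0,0]]'
```

```text
time_s: 25.4
position: [0.557, 0.0829, 0.1583]
eef_rot: [3.142, 0.001, 0.035]
contact_force: [0.2, 0.4, -3.3]
gripper_width: 0.0235
gripper_force: 30.0
time_s: 26.4
position: [0.5899, 0.0477, 0.1591]
eef_rot: [3.142, -0.0, 0.035]
contact_force: [0.8, 0.3, -2.4]
gripper_width: 0.0233
gripper_force: 30.0
```

```bash
python3 -m creep '[[0,0,0,0.05,0,0,0],[0,0,0,0.15,0,0,0],[0,0,0,0.24,0,0,0],[0,0,0,0.3,0,0,0],[0,0,0,0.325,0,0,0],[0,0,0,0.333,0,0,0],[0,0,0,0.333,0,0,0],[0,0,0,0.333,0,0,0]]'
python3 -m creep '[[0,0,0,0,0,0,0],[0,0,0,0,0,0,0],[0.5,0,0,0,0,0,0],[0.5,0,0,0,0,0,0],[0.5,0,0,0,0,0,0],[0.5,0,0,0,0,0,0],[0.5,0,0,-0.002,0,0,0],[0.5,0,0,-0.02,0,0,0]]'
python3 -m creep '[[0.5,0,0,-0.1,0,0,0],[0.5,0,0,-0.25,0,0,0],[0.5,0,0,-0.38,0,0,0],[0.5,-0.1,0,-0.38,0,0,0],[0.5,-0.25,0.05,-0.38,0,0,0],[0.5,-0.3,0.11,-0.38,0,0,0],[0.5,-0.3,0.11,-0.38,0,0,0],[0.5,-0.3,0.11,-0.38,0,0,0]]'
python3 -c "
from h import *
shot('w6')"
```

```text
time_s: 27.4
position: [0.5909, 0.0476, 0.027]
eef_rot: [3.142, -0.002, 0.035]
contact_force: [0.5, 0.6, -2.0]
gripper_width: 0.0236
gripper_force: 30.0
time_s: 28.4
position: [0.5894, 0.0476, 0.0335]
eef_rot: [-3.142, 0.001, 0.035]
contact_force: [-0.0, 0.1, 0.7]
gripper_width: 0.0463
gripper_force: 0.0
time_s: 29.4
position: [0.4723, -0.0004, 0.1866]
eef_rot: [-3.141, -0.002, 0.035]
contact_force: [-0.2, -0.1, -0.4]
gripper_width: 0.0466
gripper_force: 0.0
w6 t 29.45 [ 4.724e-01 -2.000e-04  1.864e-01] [-3.141e+00 -1.000e-03  3.500e-02] cam [0.547 0.002 0.353]
(221, 296, 185, 36) [314.7 310.3] 4679.0 [ 0.315 -0.002  0.03 ]
(581, 257, 59, 38) [613.9 270.9] 758.5 [ 0.378 -0.366  0.03 ]
(0, 257, 66, 41) [ 27.5 274.4] 1358.5 [0.348 0.353 0.03 ]
(362, 233, 44, 59) [385.1 263.6] 1380.0 [ 0.381 -0.082  0.03 ]
(232, 233, 43, 59) [251.5 263.7] 1401.5 [0.375 0.074 0.03 ]
(300, 163, 51, 101) [324.9 223.2] 2382.5 [ 0.429 -0.01   0.03 ]
(252, 45, 47, 49) [274.9  69.5] 1651.0 [0.588 0.046 0.03 ]
(623, 37, 17, 50) [632.5  62.4] 569.5 [ 0.612 -0.316  0.03 ]
(337, 33, 66, 68) [368.7  66.7] 3238.0 [ 0.593 -0.046  0.03 ]
(510, 19, 35, 31) [524.5  32.6] 206.5 [ 0.632 -0.196  0.03 ]
(539, 6, 88, 79) [571.2  41.3] 3381.0 [ 0.627 -0.246  0.03 ]
```

View pics/w6.png

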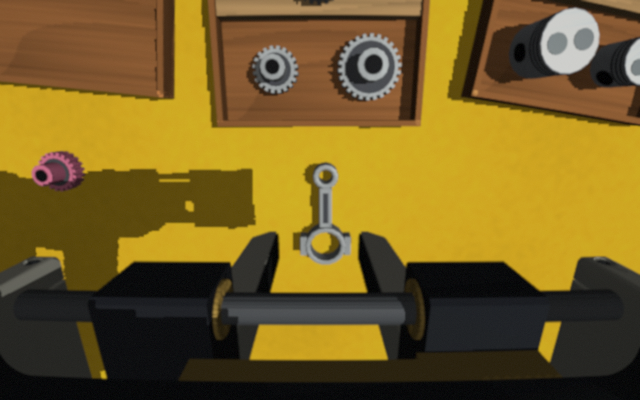

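Both gears lie flat in their bay at (275,70) and (369,67). The rod lies straight along the tool's x axis, with holes at (325,176) and (325,242). I'll grip its shank.

```bash
python3 -m creep '[[0.5,-0.076,0.02,0,0,0,0],[0.5,-0.076,0.02,0.1,0,0,0],[0.5,-0.076,0.02,0.2,0,0,0],[0.5,-0.076,0.02,0.32,0,0,0],[0.5,-0.076,0.02,0.4,0,0,0],[0.5,-0.076,0.02,0.44,0,0,0],[0.5,-0.076,0.02,0.453,0,0,0],[0.5,-0.076,0.02,0.453,0,0,0]]'
python3 -m creep '[[0,0,0,0,0,0,0],[0,0,0,0,0,0,0],[0,0,0,0,0,0,0],[0,0,0,0,0,0,0],[0,0,0,0,0,0,0],[0,0,0,0,0,0,0],[0,0,0,0,0,0,0],[0,0,0,0,0,0,0]]'
```

```text
time_s: 30.45
position: [0.4424, -0.0096, 0.0054]
eef_rot: [3.141, -0.001, 0.035]
contact_force: [-0.2, 0.3, 0.6]
gripper_width: 0.0468
gripper_force: 0.0
time_s: 31.45
position: [0.4417, -0.0096, 0.0049]
eef_rot: [3.142, -0.0, 0.035]
contact_force: [-2.8, 1.2, 5.4]
gripper_width: 0.0138
gripper_force: 30.0
```

```bash
python3 -m creep '[[0,0,0,-0.1,0,0,0],[0,0,0,-0.2,0,0,-0.1],[0,0,0,-0.3,0,0,-0.25],[0,0.07,-0.1,-0.38,0,0,-0.4],[0,0.14,-0.2,-0.4,0,0,-0.55],[0,0.21,-0.31,-0.4,0,0,-0.7],[0,0.28,-0.41,-0.4,0,0,-0.82],[0,0.35,-0.51,-0.4,0,0,-0.92]]'
python3 -m creep '[[0,0,0,0,0,0,-0.15],[0,0,0,0,0,0,-0.3],[0,0,0,0,0,0,-0.45],[0,0,0,0,0,0,-0.6],[0,0,0,0,0,0,-0.75],[0,0,0,0,0,0,-0.9],[0,0,0,0,0,0,-0.934],[0,0,0,0,0,0,-0.934]]'
```

```text
time_s: 32.45
position: [0.5741, 0.2004, 0.1629]
eef_rot: [-3.141, 0.002, 0.761]
contact_force: [0.1, -0.2, -3.5]
gripper_width: 0.0136
gripper_force: 30.0
time_s: 33.45
position: [0.5737, 0.199, 0.1637]
eef_rot: [-3.14, 0.001, 1.489]
contact_force: [-0.2, -0.2, -4.6]
gripper_width: 0.0137
gripper_force: 30.0
```

```bash
python3 -m creep '[[0,0.1,0.05,0,0,0,0],[0,0.192,0.105,0,0,0,0],[0,0.192,0.105,0,0,0,0],[0,0.192,0.105,0,0,0,0],[0,0.192,0.105,0,0,0,0],[0,0.192,0.105,0,0,0,0],[0,0.192,0.105,0,0,0,0],[0,0.192,0.105,0,0,0,0]]'
python3 -c "
from h import *
shot('w7')"
```

```text
time_s: 34.45
position: [0.6222, 0.2722, 0.1649]
eef_rot: [3.141, -0.0, 1.491]
contact_force: [0.4, 0.9, -5.0]
gripper_width: 0.0134
gripper_force: 30.0
w7 t 34.5 [0.6222 0.2722 0.1648] [ 3.141 -0.     1.491] cam [0.628 0.347 0.331]
(292, 324, 54, 38) [317.5 343.5] 1457.5 [0.606 0.084 0.03 ]
(333, 232, 33, 60) [345.9 255.3] 878.0 [0.646 0.197 0.03 ]
(480, 224, 102, 53) [536.2 248. ] 1186.5 [0.854 0.188 0.03 ]
(0, 222, 96, 155) [ 38.3 323.8] 5797.5 [0.271 0.133 0.03 ]
(271, 158, 74, 135) [313.1 224. ] 5152.0 [0.614 0.236 0.03 ]
(371, 147, 61, 117) [402.5 215.3] 3567.5 [0.707 0.238 0.03 ]
(486, 135, 110, 61) [545.4 162.2] 1687.5 [0.853 0.282 0.03 ]
(474, 0, 166, 378) [608.5 241.7] 13485.5 [0.937 0.188 0.03 ]
```

View pics/w7.png

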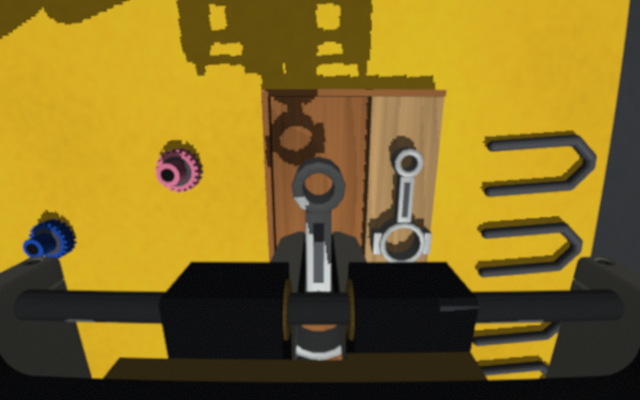

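The picture shows the rod held over the bay, which spans columns 270–367, with the rod's ring at (318,184) and room at both ends. I'll lower it.

```bash
python3 -m creep '[[0,0,0,0.1,0,0,0],[0,0,0,0.2,0,0,0],[0,0,0,0.28,0,0,0],[0,0,0,0.34,0,0,0],[0,0,0,0.37,0,0,0],[0,0,0,0.382,0,0,0],[0,0,0,0.382,0,0,0],[0,0,0,0.382,0,0,0]]'
python3 -m creep '[[0,0,0,0,0,0,0],[0,0,0,0,0,0,0],[0.4,0,0,0,0,0,0],[0.4,0,0,0,0,0,0],[0.4,0,0,0,0,0,0],[0.4,0,0,0,0,0,0],[0.4,0,0,-0.005,0,0,0],[0.4,0,0,-0.02,0,0,0]]'
python3 -m creep '[[0.4,0,0,-0.1,0,0,0],[0.4,0,0,-0.25,0,0,0],[0.4,0,0,-0.38,0,0,0],[0.4,-0.1,-0.12,-0.42,0,0,0],[0.4,-0.15,-0.25,-0.42,0,0,0],[0.4,-0.15,-0.38,-0.42,0,0,0],[0.4,-0.15,-0.5,-0.42,0,0,0],[0.4,-0.15,-0.5,-0.42,0,0,0]]'
python3 - <<'E'
from h import *
im=cams.snapshot("top")[90:250,150:480,::-1];cv2.imwrite("pics/end_top.png",cv2.resize(im,(792,384),interpolation=cv2.INTER_CUBIC))
im=cams.snapshot("side")[90:330,130:450,::-1];cv2.imwrite("pics/end_side.png",cv2.resize(im,(800,600),interpolation=cv2.INTER_CUBIC))
E
```

```text
time_s: 35.5
position: [0.6232, 0.2728, 0.0134]
eef_rot: [3.14, -0.001, 1.491]
contact_force: [-0.0, 0.3, -4.2]
gripper_width: 0.0136
gripper_force: 30.0
time_s: 36.5
position: [0.6219, 0.2723, 0.0197]
eef_rot: [-3.141, 0.0, 1.491]
contact_force: [-0.2, 0.4, -0.1]
gripper_width: 0.0371
gripper_force: 0.0
time_s: 37.5
position: [0.4155, 0.2287, 0.1881]
eef_rot: [3.142, -0.0, 1.493]
contact_force: [-0.2, 0.7, 0.1]
gripper_width: 0.0374
gripper_force: 0.0
```

View pics/end_top.png

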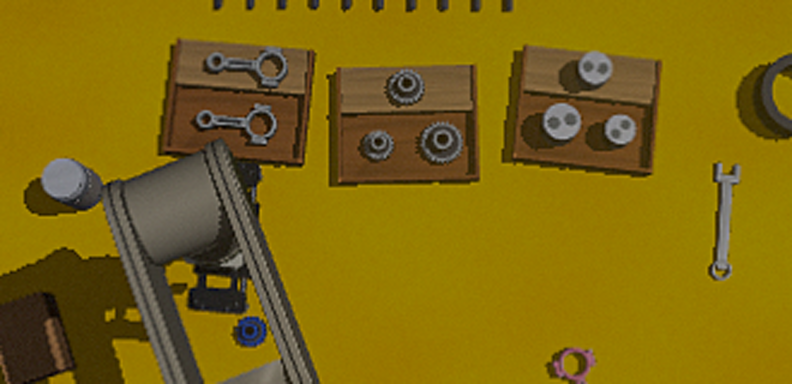

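View pics/end_side.png

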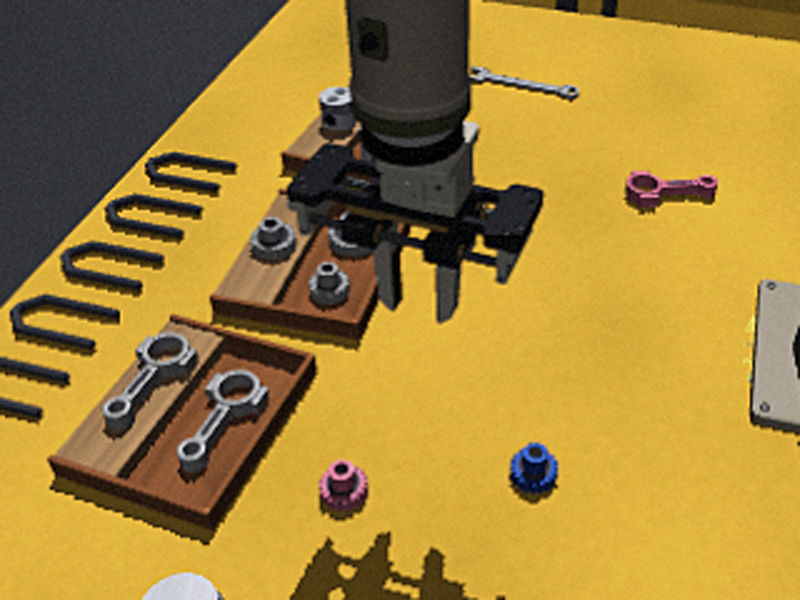

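The top view shows all five parts in their bays: the rod at (235,122), the gears at (377,143) and (441,141), and the pistons at (561,121) and (620,129). The side view shows the rod and the small gear lying flat, and the decoys have not moved. The gripper is clear, so I'll hand the job in.

```bash
python3 -c "
from plant import bot
print(bot.job_done())"
```

```text
the job is handed in; nothing more can be done
None
```

All five parts are in the open bays of their matching trays, right way up and released; the oil can, the wrench and the look-alikes were left alone, and I handed the job in at about 38 s.

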